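# Pack the dried plaques and close the box

### The job

The plaques in the drying rack are dry: draw each one straight up out of its clip by its exposed top edge and stand it on end in the packing box, one to a slot, until the rack is empty. Then put the lid on the box and press it down until it sits fully home and level all round. Leave the glue bottle and the carton where they are.

Things in the scene. Friction and masses are not known exactly. Their poses are not given: they have to be found in the camera images.
- rack: Plywood drying rack, fixed; base 92 x 262 x 6 mm, four slots 64 mm apart along its y. A plaque stands on the base between a fixed plate 77 mm high and a sprung plate 73 mm high (clamps with about 3 N; plates 60 to 70 mm wide in x): only what is above 77 mm can be gripped, and it must be drawn straight up. 50 mm free between the faces of neighbours. Origin: centre of underside.
- box: Open grey packing box, fixed: tray 112 (x) x 188 (y) mm, 4 mm walls 60 mm high, plywood spacers 50 mm high leaving three slots across it. Round the outside, 35 mm up, is a shoulder 9 mm wide on which the lid's lower edge rests when home. On it at each y end a rubber press seal stands 8 mm proud; each goes down under about 6 N and stays down. Origin: centre of underside, z up.
- lid: Loose deep grey lid of the box, 126 (x) x 202 (y) x 104 mm high plus handle, 0.25 kg, open below, 4 mm walls, inside 118 x 194 x 100 mm: goes over the tray, either way round, with 3 mm to spare each side. Origin: centre of the plane of its lower edge, z up, long side along y. Its origin is 35 mm above the box's when fully home, about 43 mm when it lies on the unpressed seals.
- lid_handle (a point): Centre of the wooden bar handle on the lid, 126 mm above the lid's lower edge; axes as the lid; the bar runs across the lid: 88 mm long (x), 16 mm wide (y) and 16 mm high, 14 mm clear of the roof, with a small foot 34 mm either side of the middle.
- slot_0 (a point): Centre of the floor of slot 0 of the packing box (6 mm above the worktop, 44 mm below the slot's mouth). Axes as the box: the slot is 104 mm long (x) and 22 mm wide (y); the slots lie 64 mm apart along y.
- slot_1 (a point): Centre of the floor of slot 1 of the packing box (6 mm above the worktop, 44 mm below the slot's mouth). Axes as the box: the slot is 104 mm long (x) and 22 mm wide (y); the slots lie 64 mm apart along y.
- slot_2 (a point): Centre of the floor of slot 2 of the packing box (6 mm above the worktop, 44 mm below the slot's mouth). Axes as the box: the slot is 104 mm long (x) and 22 mm wide (y); the slots lie 64 mm apart along y.
- plaque_1: Small wooden picture plaque stood on end, 120 mm high (its z), 90 mm wide (its x), 14 mm thick (its y), 0.1 kg. Origin: middle of its foot, z up. It starts in a slot of the rack, its foot 6 mm and its top edge 126 mm above the worktop. Absent in some starts.
- plaque_2: Small wooden picture plaque stood on end, 120 mm high (its z), 90 mm wide (its x), 14 mm thick (its y), 0.1 kg. Origin: middle of its foot, z up. It starts in a slot of the rack, its foot 6 mm and its top edge 126 mm above the worktop. Absent in some starts.
- plaque_3: Small wooden picture plaque stood on end, 100 mm high (its z), 75 mm wide (its x), 14 mm thick (its y), 0.1 kg. Origin: middle of its foot, z up. It starts in a slot of the rack, its foot 6 mm and its top edge 106 mm above the worktop. Absent in some starts.
- plaque_4: Small wooden picture plaque stood on end, 110 mm high (its z), 80 mm wide (its x), 14 mm thick (its y), 0.1 kg. Origin: middle of its foot, z up. It starts in a slot of the rack, its foot 6 mm and its top edge 116 mm above the worktop. Absent in some starts.
- glue: Squeeze bottle of glue, 44 mm round, 143 mm high, standing at the back; not part of the job. Origin: centre of its underside.
- carton: Small cardboard carton, 70 x 110 x 24 mm, lying at the back; not part of the job. Origin: centre of its underside.
- lever_foot (a point): Pivot of the punching lever of the big binding machine that stands to the left of the work (machine: x 0.22 to 0.64, y 0.19 to 0.64, up to 0.15 m high). Fixed and not part of the job; the lever stands nearly upright above this point to 0.5 m high, its grip then runs 0.15 m to the left. Keep arm and gripper clear of it.

How it is judged:
By the outcome, as a careful person would: the job done as asked, in the order asked, and still so for the second after the job is handed in, with the robot touching nothing.
Of plaque_1, plaque_2, plaque_3, plaque_4 only 2 to 3 are there at a start; the rules pass over those that are not, and their reading is None.
At some moment in a run one of lid may be knocked a few centimetres aside while the robot is not near it.
It also fails if it takes over 208 s, if anything falls off the work surface, if the arm or the gripper's body presses on something with over 40 N, if the wrist force passes 120 N, or if a joint passes its speed limit or range.

### The arm

A 6-joint arm with a two-finger parallel gripper is mounted at the origin on a cart in front of the work surface, level with it; the furniture and walls round the work are solid. World frame = base frame: x ahead of the robot, y to its left, z up, the work surface at z = 0. Lengths are in m, angles in degrees, forces in N, time in s.
With the tool pointing down it reaches from about 0.3 to 0.775 m from the base axis. Payload 14.6 kg.
Tool frame: the origin (TCP) lies midway between the tips of the shut fingers; the grasp point (between the pads) lies 19 mm behind it; z points along the fingers, y is the line along which they close (so a half turn about z gives the same grasp; the last joint's range is limited). The gripper opens to 94 mm and grips with 3 to 60 N. Pads are 16 mm wide; open, the fingers measure 119 mm over their backs; the gripper's body (75 mm by 177 mm) begins 78 mm behind the grasp point.
Start: joints at [68.434, 17.183, 87.147, -0, 75.671, -3.816], TCP at [0.168, 0.524, 0.169] pointing down, gripper open.
Joint ranges: [-173.82, 173.82], [-45.26, 126.66], [13.44, 144.39], [-59.66, 239.66], [0, 175.72], [-146.38, 146.38]. Speed limits (degrees/s): [127.2, 127.2, 147.25, 180, 180, 180].

### API

Orientations are given as [roll, pitch, yaw] about the fixed x, y, z axes, in that order (R = Rz(yaw) Ry(pitch) Rx(roll)).
In Python, from workcell import readout, optics, order gives the robot as it stands. The module is installed in compiled form; this text tells all that it offers.
- The arm moves only by the tool move_arm, never from a script. Its argument "steps" is a list of rows, each a list of 3 entries, a list of its own where there are three numbers: the shift along the world's x, y, z in mm, then the turn, a rotation vector about the world's x, y, z in rad, then the opening, from 0 (shut) to 1 (fully open). A call has 1 to 20 rows; each row is the pose to reach, as a shift and turn from the pose commanded when the call began; what a row does not reach only later rows make up. A row lasts 1/10 s, in which the tool goes at most 50 mm and 8.59 degrees, less where a joint would pass 70% of its speed; a pose out of reach is approached as far as the arm can. A call with a gripper value outside its range is refused whole. The fingers move at their own pace and stop on an object; "force" is the grip in N (left out, the last holds). Time passes only in rows, so rows that repeat a pose let the fingers close. It gives the time, the measured TCP pose, the force, the opening and the grip force at its end, in the units of the state.
- readout.get_state(): the state, without advancing time (a new reading comes with each control period).
- optics.read_camera(name): name is "side" or "top"; returns a dict with "pixels" (400x640x3 uint8, red, green, blue), "camera_matrix" (3x3 intrinsics, pixels), "R" (3x3) and "t" (3): a world point X has camera coordinates R X + t. Camera axes: x right, y down, z forward; pixel columns grow to the right and rows downward; lengths in m; the calibration is good to about 2 mm. A picture is of the moment at which its call begins. There is no depth.
- order.close_job(): hands the job in; it is judged then, once.
The state is a dict: "clock": time; "q": joint angles; "joint_vel": joint speeds; "joint_torque": joint torques, N m; "tcp_pos": TCP position; "tcp_rot": TCP orientation; "wrist_force": force on the tool from outside, world axes, zero at the start; "ft_torque": the same for the moment, N m; "grip_width": finger opening in m; "grip_force": force on a finger pad.
Only numpy, scipy, OpenCV 4.12 (cv2) and the standard library are available. Lean on these libraries where they do the work, as an engineer would, in place of code of your own. Each camera call takes 0.05 s, during which the arm holds its last target. There are 200 camera calls.

## Working session

There is one attempt and no reset: what is moved stays moved. The work goes in short steps, Python scripts to look and compute and a tool call to move; the robot and the scene stay as the last step left them, time stands still between calls to the robot, and variables do not carry over. Pictures are saved under pics/ and viewed, at most 14 in all, crops included, and the job is handed in when it is done.

Besides the shell and the picture viewer there is one more tool, called after ">>>" as a command line: name --argument value ..., lists and objects as JSON in quotes. move_arm: Moves the arm, as the interface text tells. Its arguments: {"type":"object","properties":{"steps":{"type":"array","items":{"type":"array"}},"force":{"type":"number"}},"required":["steps"]}

```bash
mkdir -p pics; cat > h.py <<'E'
import numpy as np, cv2
from workcell import readout, optics, order
def cam(n, save=None):
    d=optics.read_camera(n)
    if save: cv2.imwrite('pics/'+save, d['pixels'][:,:,::-1])
    return d
def prep(n):
    import pickle; return pickle.load(open(n+'.pkl','rb'))
def onplane(d,u,v,z):
    K=np.array(d['camera_matrix']);R=np.array(d['R']);t=np.array(d['t'])
    r=R.T@np.linalg.solve(K,[u,v,1]);c=-R.T@t
    return c+r*(z-c[2])/r[2]
def proj(d,X):
    K=np.array(d['camera_matrix']);p=K@(np.array(d['R'])@np.array(X)+np.array(d['t']));return p[:2]/p[2]
E
python3 - <<'E'
from h import *
import pickle
for n in ('top','side'):
    d=cam(n,n+'0.png'); pickle.dump({k:np.array(d[k]) for k in('camera_matrix','R','t')},open(n+'.pkl','wb'))
    print(n,np.array(d['camera_matrix'])[0],(-np.array(d['R']).T@np.array(d['t'])).round(3)); print(np.array(d['R']).round(3))
print(readout.get_state())
E
```

```text
top [398.94807313   0.         318.07069659] [ 0.535 -0.058  1.025]
[[-0.001 -1.    -0.013]
 [-0.995  0.002 -0.1  ]
 [ 0.1    0.013 -0.995]]
side [426.4164458    0.         324.79063145] [0.682 0.602 0.675]
[[-0.996  0.092 -0.016]
 [ 0.072  0.647 -0.759]
 [-0.059 -0.757 -0.651]]
{'clock': 0.1, 'q': array([ 6.84348612e+01,  1.72116614e+01,  8.71777221e+01, -2.29814065e-04,
        7.56701590e+01, -3.81530647e+00]), 'joint_vel': array([ 0.00182581, -0.03166259, -0.07378833, -0.00176041, -0.11032696,
       -0.13453441]), 'joint_torque': array([ 2.04378237e-03, -5.32640219e+01, -3.53283691e+01,  7.09781866e-02,
        2.34365434e-02, -7.67713641e-05]), 'tcp_pos': array([0.1675691 , 0.52355742, 0.16834336]), 'tcp_rot': array([-1.79940575e+02, -3.73986803e-03,  1.62250223e+02]), 'wrist_force': array([ 0.25716632,  0.12601492, -0.04237769]), 'ft_torque': array([-0.01408608, -0.00195288,  0.02724694]), 'grip_force': 0.0, 'grip_width': 0.09343889205126689}
```

View pics/top0.png

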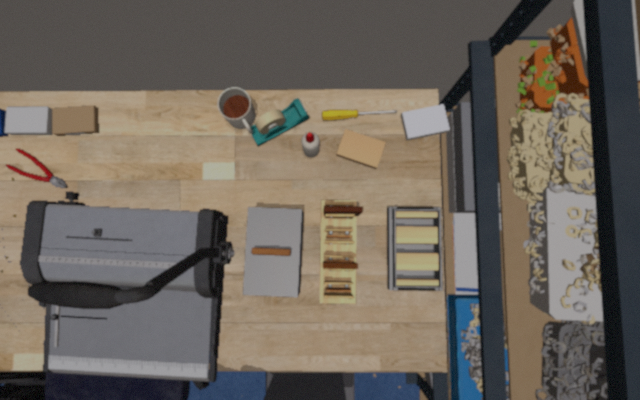

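View pics/side0.png

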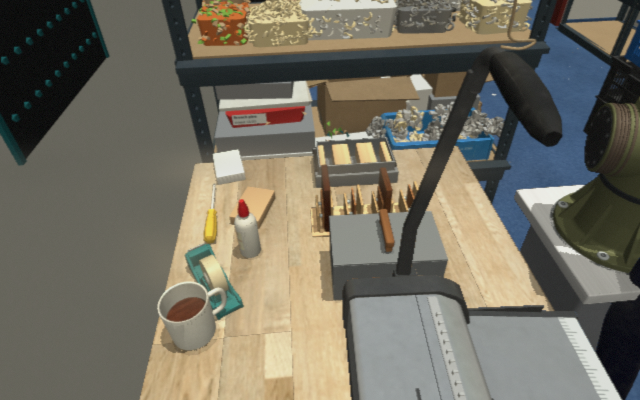

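```bash
python3 - <<'E'
from h import *
im=cv2.imread('pics/top0.png')[192:312,238:448]
cv2.imwrite('pics/c1.png',cv2.resize(im,None,fx=3.8,fy=3.8,interpolation=cv2.INTER_CUBIC))
im=cv2.imread('pics/side0.png')[125:305,290:470]
cv2.imwrite('pics/c2.png',cv2.resize(im,None,fx=3.3,fy=3.3,interpolation=cv2.INTER_CUBIC))
E
```

```text
(no output)
```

View pics/c1.png

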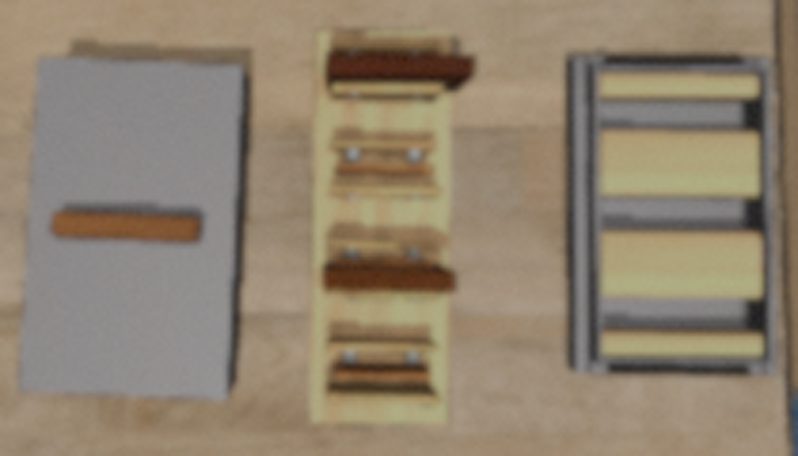

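View pics/c2.png

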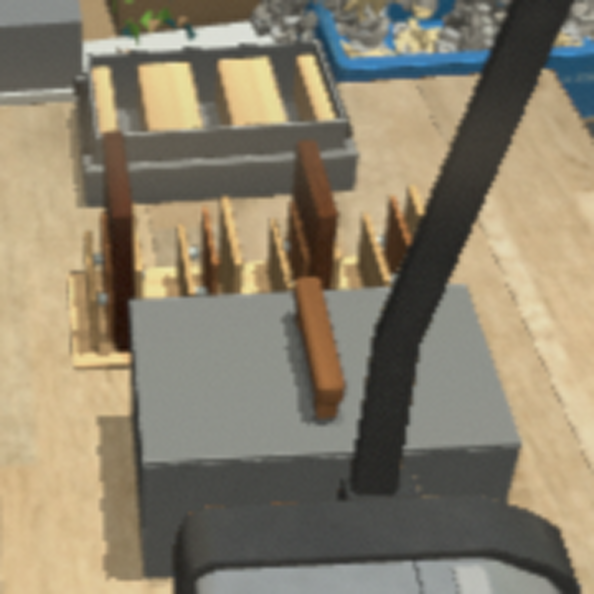

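```bash
cat >> h.py <<'E'
def crop(im,u0,u1,v0,v1,f):
    a=cv2.resize(im[v0:v1,u0:u1],None,fx=f,fy=f,interpolation=cv2.INTER_CUBIC)
    for u in range((u0+9)//10*10,u1,10):
        x=int((u-u0+.5)*f); cv2.line(a,(x,0),(x,6),(0,0,255),1); cv2.putText(a,str(u),(x-10,16),0,.35,(0,0,255))
    for v in range((v0+9)//10*10,v1,10):
        y=int((v-v0+.5)*f); cv2.line(a,(0,y),(6,y),(0,0,255),1); cv2.putText(a,str(v),(7,y+4),0,.35,(0,0,255))
    return a
E
python3 - <<'E'
from h import *
im=cv2.imread('pics/top0.png')
cv2.imwrite('pics/c3.png',np.hstack([crop(im,316,366,198,284,6.9),crop(im,384,446,200,286,6.9)]))
im=cv2.imread('pics/side0.png')
cv2.imwrite('pics/c4.png',crop(im,308,408,135,245,5.4))
E
```

```text
(no output)
```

View pics/c3.png

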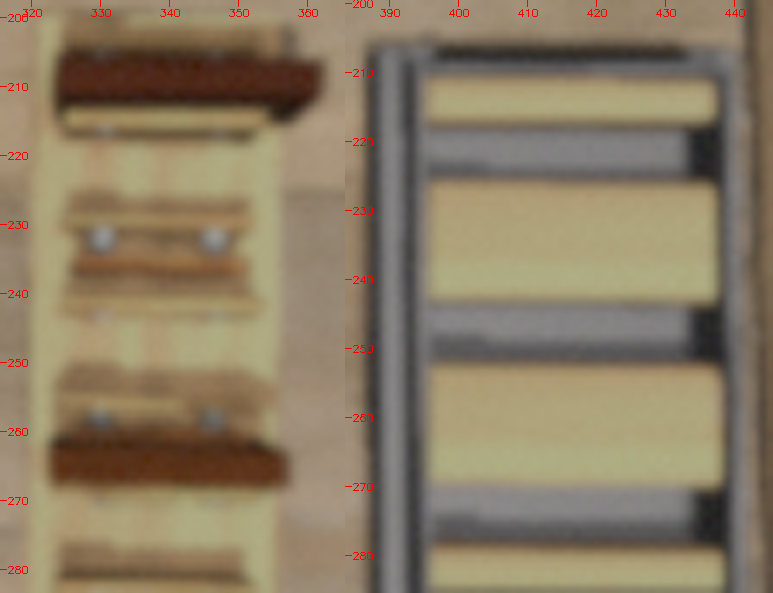

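View pics/c4.png

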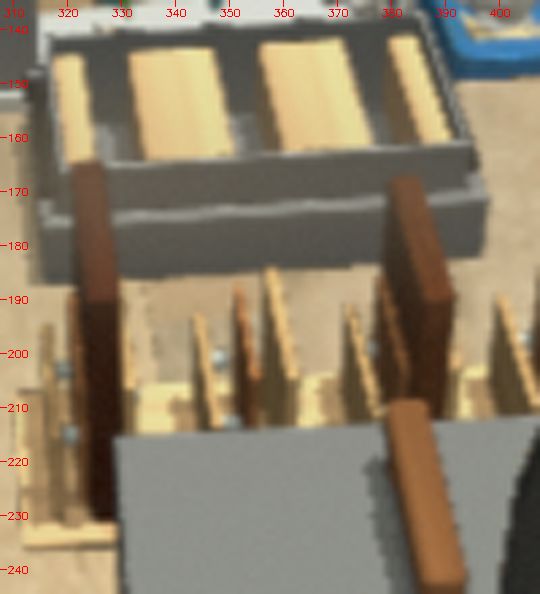

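```bash
python3 - <<'E'
from h import *
T=prep('top');S=prep('side')
def P(d,l,z):
    for u,v in l: print('   ',(u,v),(onplane(d,u,v,z)*1e3).round(1)[:2])
for z in(.126,): print('A top',z);P(T,[(323.5,206.3),(362,206),(362,211.5),(324,212)],z);print('A side');P(S,[(320.5,164.5),(327,164.5),(322.5,188.5),(329.5,189.5)],z)
for z in(.106,.116,.126): print('B top',z);P(T,[(323,268),(357,268),(357,262),(323,262)],z);print('B side');P(S,[(379.5,168),(385.5,168),(384,190),(391.5,190)],z)
print('box spacers .05');P(T,[(395.2,217.5),(437.5,217),(395.3,225.8),(437.6,225.3),(395.5,243.3),(438,243),(395.6,252.4),(438.6,252),(395.7,270),(438.7,269.7),(395.8,278.8),(438.7,278.3)],.05)
g=lambda l,f,o:[(x/f-.5+o[0],y/f-.5+o[1]) for x,y in l]
print('lid roof .104');P(T,g([(40,58),(245,65),(230,397),(22,388)],3.8,(238,192)),.104)
print('side');P(S,g([(133,300),(470,287),(520,440),(145,460)],3.3,(290,125)),.104)
print('handle .134');P(T,g([(52,211),(52,236),(200,214),(200,240)],3.8,(238,192)),.134)
P(S,g([(296,281),(318,280),(319,393),(342,388)],3.3,(290,125)),.134)
print('rack .006');P(T,[(323,200),(320.5,302)],.006)
P(T,g([(318,30),(455,30),(308,420),(447,420)],3.8,(238,192)),.006)
E
```

```text
A top 0.126
    (323.5, 206.3) [629.  -57.9]
    (362, 206) [ 629.4 -145. ]
    (362, 211.5) [ 616.9 -144.8]
    (324, 212) [616. -59.]
A side
    (320.5, 164.5) [ 631.4 -143.4]
    (327, 164.5) [ 617.4 -141.8]
    (322.5, 188.5) [634.2 -61.5]
    (329.5, 189.5) [620.5 -56.8]
B top 0.106
    (323, 268) [489.6 -56.4]
    (357, 268) [ 489.6 -133.8]
    (357, 262) [ 503.1 -134. ]
    (323, 262) [503.2 -56.4]
B side
    (379.5, 168) [ 500.7 -142.7]
    (385.5, 168) [ 487.5 -141.2]
    (384, 190) [505.7 -66.5]
    (391.5, 190) [490.3 -64.8]
B top 0.116
    (323, 268) [490.1 -56.4]
    (357, 268) [ 490.1 -133. ]
    (357, 262) [ 503.5 -133.2]
    (323, 262) [503.5 -56.5]
B side
    (379.5, 168) [ 503.8 -129.6]
    (385.5, 168) [ 490.9 -128.1]
    (384, 190) [508.8 -54.8]
    (391.5, 190) [493.7 -53.1]
B top 0.126
    (323, 268) [490.6 -56.4]
    (357, 268) [ 490.6 -132.2]
    (357, 262) [ 503.8 -132.3]
    (323, 262) [503.9 -56.5]
B side
    (379.5, 168) [ 507.  -116.5]
    (385.5, 168) [ 494.3 -115.1]
    (384, 190) [511.9 -43. ]
    (391.5, 190) [497.  -41.4]
box spacers .05
    (395.2, 
[... 969 characters left out ...]
421052631578, 253.60526315789474) [522.8 103.2]
    (290.13157894736844, 247.81578947368422) [535.5  16.6]
    (290.13157894736844, 254.6578947368421) [520.4  16.5]
    (379.1969696969697, 209.65151515151516) [534.6  22.1]
    (385.8636363636364, 209.34848484848487) [522.1  22.7]
    (386.1666666666667, 243.5909090909091) [539.  108.8]
    (393.1363636363636, 242.07575757575756) [526.4 106.6]
rack .006
    (323, 200) [657.7 -56.7]
    (320.5, 302) [400.2 -49.8]
    (321.1842105263158, 199.39473684210526) [659.3 -52. ]
    (357.2368421052632, 199.39473684210526) [ 659.1 -144.6]
    (318.5526315789474, 302.0263157894737) [400.2 -44.9]
    (355.13157894736844, 302.0263157894737) [ 400.2 -136.6]
```

```bash
python3 - <<'E'
from h import *
from scipy.optimize import fsolve
T=prep('top');S=prep('side')
# beam: left edge in top u=471 at v=200 ; side lower front edge approx line (180,80)-(550,48), upper edge (178,62)-(550,40)
for name,line in (('low',((180,80),(550,48))),('up',((178,64),(550,40)))):
    (a,b),(c,d)=line
    def f(p):
        y,z=p; X=[.53,y,z]; s=proj(S,X); t=proj(T,X)
        return t[0]-471, s[1]-(b+(d-b)*(s[0]-a)/(c-a))
    print(name,fsolve(f,[-.4,.3]))
# box x boundaries from the side view, spacer far ends at y=-.336,z=.05
for u,v in [(318,145.5),(323.5,145.5),(331.5,144.5),(347.5,143),(355.5,143),(371.5,142),(379.5,142),(384.5,141.5)]: print((onplane(S,u,v,.05)*1e3).round(1))
for u,v in [(324.5,164.5),(333.5,164),(351,162.8),(361,162),(376.5,161.5),(391,161)]: print('near',(onplane(S,u,v,.055)*1e3).round(1))
E
```

```text
low [-0.33647724  0.26242444]
up [-0.32393752  0.29667558]
[ 623.9 -330.9   50. ]
[ 609.6 -329.2   50. ]
[ 588.3 -331.4   50. ]
[ 545.7 -333.6   50. ]
[ 524.8 -331.1   50. ]
[ 482.2 -330.9   50. ]
[ 461.3 -328.5   50. ]
[ 447.8 -329.3   50. ]
near [ 615.1 -238.7   55. ]
near [ 593.  -238.3   55. ]
near [ 549.8 -238.3   55. ]
near [ 524.9 -238.8   55. ]
near [ 486.7 -236.5   55. ]
near [ 451.  -234.5   55. ]
```

>>> move_arm --steps '[[[0,-40,40],[0,0,-0.1],0.4],[[0,-80,80],[0,0,-0.2],0.4],[[0,-120,100],[0,0,-0.3],0.4],[[10,-165,120],[0,0,-0.4],0.4],[[20,-210,130],[0,0,-0.5],0.4],[[30,-255,140],[0,0,-0.6],0.4],[[50,-300,140],[0,0,-0.7],0.4],[[75,-345,140],[0,0,-0.8],0.4],[[100,-390,140],[0,0,-0.9],0.4],[[125,-430,140],[0,0,-1.0],0.4],[[150,-470,140],[0,0,-1.1],0.4],[[180,-510,140],[0,0,-1.2],0.4],[[210,-550,140],[0,0,-1.291],0.4],[[210,-570,140],[0,0,-1.291],0.4],[[210,-570,140],[0,0,-1.291],0.4]]'

```text
clock: 1.6
tcp_pos: [0.3779, -0.0485, 0.308]
tcp_rot: [-179.9, -0.0, 88.1]
wrist_force: [0.2, 0.4, -0.2]
grip_width: 0.0375
grip_force: 0.0
```

```bash
python3 - <<'E'
from h import *
im=cv2.imread('pics/top0.png');i2=cv2.imread('pics/side0.png')
a=crop(im,432,512,150,350,2.9); b=crop(i2,300,480,20,200,3.0)
H=max(a.shape[0],b.shape[0]); pad=lambda x:cv2.copyMakeBorder(x,0,H-x.shape[0],0,0,0)
cv2.imwrite('pics/c5.png',np.hstack([pad(a),pad(b)]))
E
```

```text
(no output)
```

View pics/c5.png

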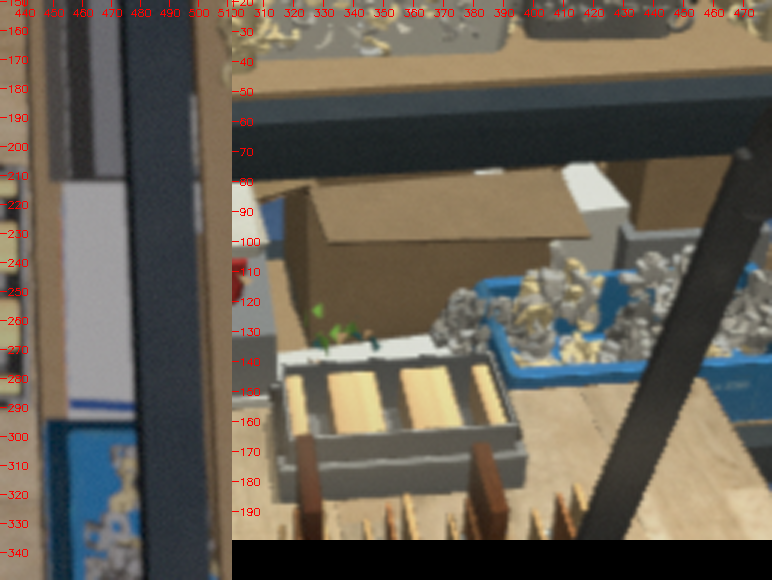

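```bash
python3 - <<'E'
from h import *
from scipy.optimize import fsolve
T=prep('top');S=prep('side')
def run(ut,l):
    (a,b),(c,d)=l
    for x in(.45,.63):
        def f(p):
            X=[x,*p]; s=proj(S,X); t=proj(T,X)
            return t[0]-(ut+(t[1]-200)*3.5/90), s[1]-(b+(d-b)*(s[0]-a)/(c-a))
        p=fsolve(f,[-.5,.3]); print(x,p.round(3),proj(S,[x,*p]).round(0),proj(T,[x,*p]).round(0))
run(475.5,((310,79),(470,72)));run(499,((310,53),(470,47)))
run(475.5,((310,61),(470,55)))
E
```

```text
0.45 [-0.366  0.218] [386.  76.] [479. 291.]
0.63 [-0.365  0.22 ] [312.  79.] [476. 201.]
0.45 [-0.388  0.273] [386.  50.] [503. 294.]
0.63 [-0.388  0.275] [311.  53.] [499. 197.]
0.45 [-0.345  0.271] [389.  58.] [479. 294.]
0.63 [-0.344  0.274] [312.  61.] [475. 197.]
```

>>> move_arm --steps '[[[40,-10,0],[0,0,0],0.4],[[80,-20,0],[0,0,0],0.4],[[125,-30,0],[0,0,0],0.4],[[170,-40,0],[0,0,0],0.4],[[210,-48,-20],[0,0,0],0.4],[[246,-53,-60],[0,0,0],0.4],[[246,-53,-100],[0,0,0],0.4],[[246,-53,-140],[0,0,0],0.4],[[246,-53,-155],[0,0,0],0.4],[[246,-53,-155],[0,0,0],0.4]]'

```text
clock: 2.6
tcp_pos: [0.6225, -0.0979, 0.1513]
tcp_rot: [-179.7, -0.1, 88.3]
wrist_force: [0.4, 0.2, -0.2]
grip_width: 0.0375
grip_force: 0.0
```

```bash
python3 - <<'E'
from h import *
a=cam('top')['pixels'][:,:,::-1];b=cam('side')['pixels'][:,:,::-1]
a=crop(a,310,440,180,300,3); b=crop(b,300,430,80,250,3)
H=max(a.shape[0],b.shape[0]); pad=lambda x:cv2.copyMakeBorder(x,0,H-x.shape[0],0,0,0)
cv2.imwrite('pics/d1.png',np.hstack([pad(a),pad(b)]))
s=readout.get_state();print(s['tcp_pos'],s['tcp_rot'],s['q'])
E
```

```text
[ 0.62400926 -0.09854778  0.15500806] [1.79938151e+02 8.09862597e-03 8.83168033e+01] [-1.22973782e+01  2.82787426e+01  7.36523214e+01  3.50877455e-03
  7.80066537e+01 -1.06149131e+01]
```

View pics/d1.png

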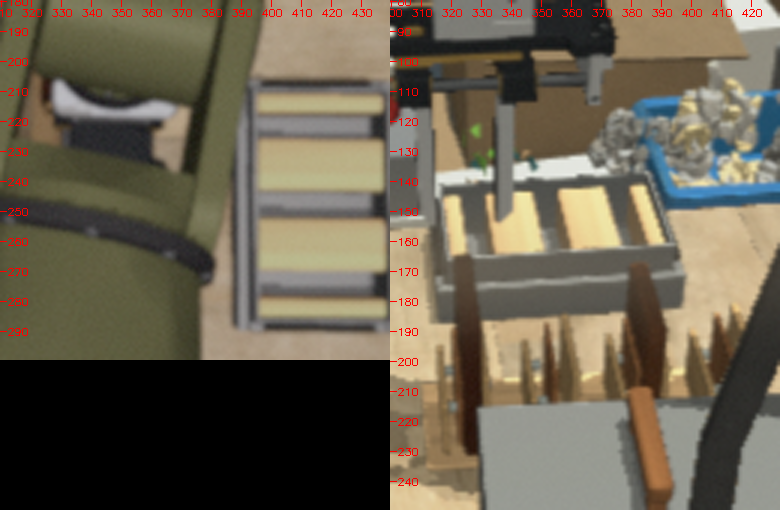

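>>> move_arm --steps '[[[0,-2,-25],[0,0,0],0.4],[[0,-2,-45],[0,0,0],0.4],[[0,-2,-60],[0,0,0],0.4],[[0,-2,-67],[0,0,0],0.4],[[0,-2,-67],[0,0,0],0.4],[[0,-2,-67],[0,0,0],0],[[0,-2,-67],[0,0,0],0],[[0,-2,-67],[0,0,0],0],[[0,-2,-67],[0,0,0],0],[[0,-2,-67],[0,0,0],0]]' --force 10

```text
clock: 3.7
tcp_pos: [0.6238, -0.1013, 0.0874]
tcp_rot: [180.0, 0.0, 88.3]
wrist_force: [-2.1, -0.6, 4.8]
grip_width: 0.0136
grip_force: 10.0
```

>>> move_arm --steps '[[[0,0,0],[0,0,0],0],[[0,0,0],[0,0,0],0],[[0,0,10],[0,0,0],0],[[0,0,20],[0,0,0],0],[[0,0,35],[0,0,0],0],[[0,0,50],[0,0,0],0],[[0,0,70],[0,0,0],0],[[0,0,90],[0,0,0],0],[[0,0,110],[0,0,0],0],[[0,0,130],[0,0,0],0],[[0,0,145],[0,0,0],0],[[0,0,145],[0,0,0],0]]' --force 25

```text
clock: 4.9
tcp_pos: [0.6244, -0.1014, 0.2355]
tcp_rot: [179.7, 0.1, 88.3]
wrist_force: [-0.2, -0.7, -1.5]
grip_width: 0.0127
grip_force: 25.0
```

>>> move_arm --steps '[[[-5,-30,0],[0,0,0.01],0],[[-10,-65,0],[0,0,0.02],0],[[-15,-100,0],[0,0,0.03],0],[[-20,-135,0],[0,0,0.03],0],[[-25,-160,0],[0,0,0.03],0],[[-25,-175,-10],[0,0,0.03],0],[[-25,-181,-40],[0,0,0.03],0],[[-25,-181,-70],[0,0,0.03],0],[[-25,-181,-75],[0,0,0.03],0],[[-25,-181,-75],[0,0,0.03],0]]'

```text
clock: 5.9
tcp_pos: [0.5986, -0.2815, 0.1562]
tcp_rot: [-179.9, -0.1, 90.0]
wrist_force: [0.7, 0.1, 0.0]
grip_width: 0.0132
grip_force: 25.0
```

```bash
python3 - <<'E'
from h import *
a=cam('top')['pixels'][:,:,::-1];b=cam('side')['pixels'][:,:,::-1]
a=crop(a,330,450,180,300,3); b=crop(b,300,410,60,230,3.4)
H=max(a.shape[0],b.shape[0]); pad=lambda x:cv2.copyMakeBorder(x,0,H-x.shape[0],0,0,0)
cv2.imwrite('pics/d2.png',np.hstack([pad(a),pad(b)]))
s=readout.get_state();print(s['tcp_pos'],s['tcp_rot'],s['wrist_force'])
S=prep('side');p=s['tcp_pos']
for dy in(-.045,.045):
  for dx in(-.007,.007): print(proj(S,[p[0]+dx,p[1]+dy,p[2]-.0815]).round(1),proj(S,[p[0]+dx,p[1]+dy,p[2]+.0385]).round(1))
E
```

```text
[ 0.59937184 -0.28205551  0.15848619] [1.79896807e+02 5.51922270e-02 9.00302060e+01] [-0.13809661 -0.25817531 -0.15283844]
[330.  136.8] [329.6  94.1]
[324.6 137.1] [323.8  94.4]
[333.8 156.9] [333.7 112.9]
[328.  157.3] [327.4 113.2]
```

View pics/d2.png

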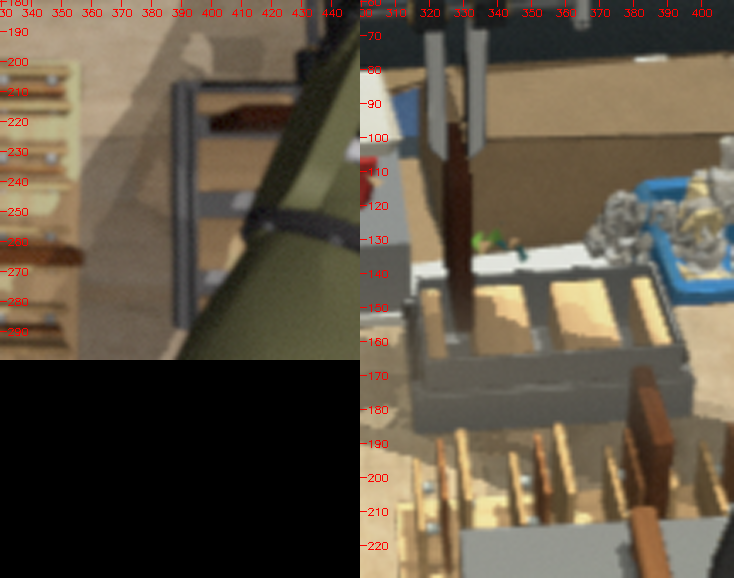

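>>> move_arm --steps '[[[0,-0.5,-10],[0,0,0],0],[[0,-0.5,-20],[0,0,0],0],[[0,-0.5,-30],[0,0,0],0],[[0,-0.5,-40],[0,0,0],0],[[0,-0.5,-45],[0,0,0],0],[[0,-0.5,-45],[0,0,0],0]]'

```text
clock: 6.6
tcp_pos: [0.5983, -0.2825, 0.1108]
tcp_rot: [-179.9, -0.0, 90.0]
wrist_force: [0.6, 0.5, -0.8]
grip_width: 0.0132
grip_force: 25.0
```

>>> move_arm --steps '[[[0,0,-8],[0,0,0],0],[[0,0,-16],[0,0,0],0],[[0,0,-20],[0,0,0],0],[[0,0,-24],[0,0,0],0],[[0,0,-24],[0,0,0],0]]'

```text
clock: 7.1
tcp_pos: [0.5987, -0.2827, 0.0875]
tcp_rot: [-180.0, -0.0, 90.0]
wrist_force: [-0.5, 0.0, -1.4]
grip_width: 0.0131
grip_force: 25.0
```

>>> move_arm --steps '[[[0,0,-1.5],[0,0,0],0],[[0,0,-3],[0,0,0],0],[[0,0,-3],[0,0,0],0]]'

```text
clock: 7.4
tcp_pos: [0.5997, -0.2829, 0.087]
tcp_rot: [179.8, 0.1, 90.0]
wrist_force: [-1.5, 2.1, 11.4]
grip_width: 0.013
grip_force: 25.0
```

Touching the floor. Release and go for plaque B.

>>> move_arm --steps '[[[0,0,0],[0,0,0],0.35],[[0,0,0],[0,0,0],0.35],[[0,0,0],[0,0,0],0.35],[[0,0,20],[0,0,0],0.35],[[0,0,55],[0,0,0],0.35],[[0,0,90],[0,0,0],0.4],[[-10,40,110],[0,0,0],0.4],[[-40,80,110],[0,0,-0.02],0.4],[[-70,120,110],[0,0,-0.03],0.4],[[-95,160,110],[0,0,-0.03],0.4],[[-101,189,90],[0,0,-0.03],0.4],[[-101,189,60],[0,0,-0.03],0.4],[[-101,189,45],[0,0,-0.03],0.4],[[-101,189,45],[0,0,-0.03],0.4]]'

```text
clock: 8.8
tcp_pos: [0.4966, -0.0933, 0.1281]
tcp_rot: [-179.8, -0.0, 88.3]
wrist_force: [0.1, 0.1, 1.0]
grip_width: 0.0374
grip_force: 0.0
```

```bash
python3 - <<'E'
from h import *
b=cam('side','s3.png')['pixels'][:,:,::-1]
cv2.imwrite('pics/d3.png',crop(b,290,480,100,290,3))
s=readout.get_state();print(s['tcp_pos'],s['tcp_rot'],s['wrist_force'])
S=prep('side');print(proj(S,s['tcp_pos']))
E
```

```text
[ 0.49740336 -0.0936034   0.12955787] [-1.79924776e+02 -1.86456004e-02  8.82816826e+01] [-0.52915906 -0.26555276  0.84626863]
[386.22221746 172.84809375]
```

View pics/d3.png

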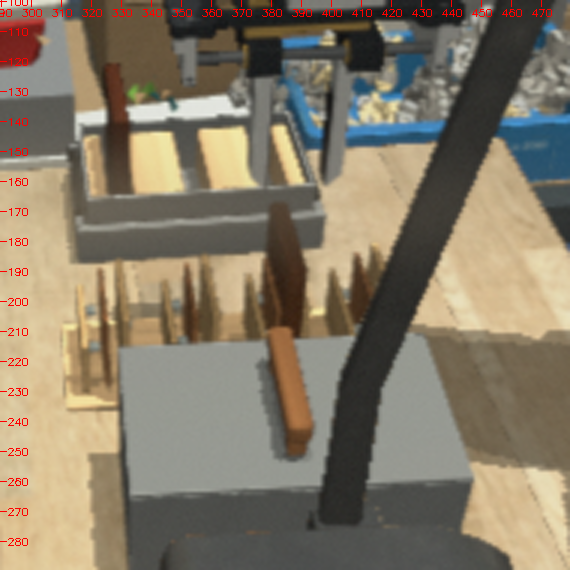

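>>> move_arm --steps '[[[0,0,-15],[0,0,0],0.4],[[0,0,-30],[0,0,0],0.4],[[0,0,-42],[0,0,0],0.4],[[0,0,-48],[0,0,0],0.4],[[0,0,-48],[0,0,0],0.4],[[0,0,-48],[0,0,0],0],[[0,0,-48],[0,0,0],0],[[0,0,-48],[0,0,0],0],[[0,0,-48],[0,0,0],0],[[0,0,-48],[0,0,0],0]]' --force 10

```text
clock: 9.85
tcp_pos: [0.4977, -0.0937, 0.082]
tcp_rot: [180.0, 0.0, 88.3]
wrist_force: [-0.1, 0.5, 0.1]
grip_width: 0.0018
grip_force: 0.0
```

```bash
python3 - <<'E'
from h import *
b=cam('side','s4.png')['pixels'][:,:,::-1]
cv2.imwrite('pics/d4.png',crop(b,350,440,120,240,5))
s=readout.get_state();print(s['tcp_pos'],s['tcp_rot'],s['wrist_force'],s['grip_width'])
S=prep('side');print(proj(S,s['tcp_pos']))
E
```

```text
[ 0.49771224 -0.09367638  0.08195371] [1.79992291e+02 1.99604710e-03 8.82867743e+01] [-0.76656354  0.01992435  0.09708419] 0.0008309799827788698
[384.37192143 190.31039015]
```

View pics/d4.png

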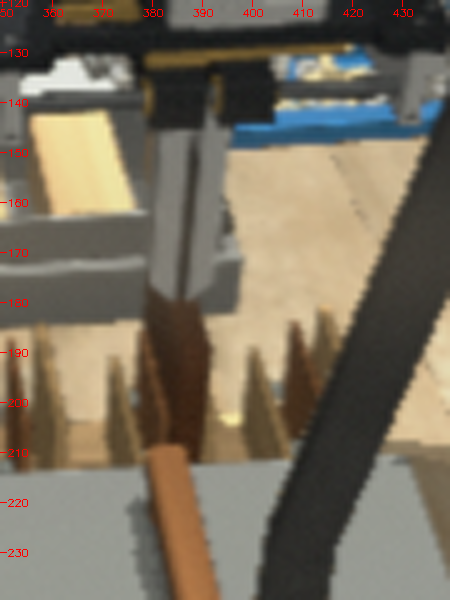

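>>> move_arm --steps '[[[0,0,20],[0,0,0],0],[[0,0,20],[0,0,0],0.4],[[0,0,20],[0,0,0],0.4],[[0,0,20],[0,0,0],0.4],[[0,0,20],[0,0,0],0.4],[[0,0,10],[0,0,0],0.4],[[0,0,0],[0,0,0],0.4],[[0,0,-8],[0,0,0],0.4],[[0,0,-14],[0,0,0],0.4],[[0,0,-14],[0,0,0],0.4]]'

```text
clock: 10.9
tcp_pos: [0.4972, -0.0936, 0.0667]
tcp_rot: [-179.9, -0.0, 88.3]
wrist_force: [-0.2, 0.1, 0.2]
grip_width: 0.0373
grip_force: 0.0
```

```bash
python3 - <<'E'
from h import *
b=cam('side','s5.png')['pixels'][:,:,::-1]
cv2.imwrite('pics/d5.png',crop(b,350,440,120,220,5))
s=readout.get_state();print(s['tcp_pos'],s['tcp_rot'],s['wrist_force'],s['grip_width'])
S=prep('side')
from scipy.optimize import brentq
print(brentq(lambda z:proj(S,[.4977,-.0857,z])[1]-180,0,.3))
E
```

```text
[ 0.49748095 -0.09365315  0.06740991] [-1.79953685e+02 -1.10708807e-02  8.82789343e+01] [0.01469052 0.86505896 0.04460334] 0.03797622369281412
0.11671777475516248
```

View pics/d5.png

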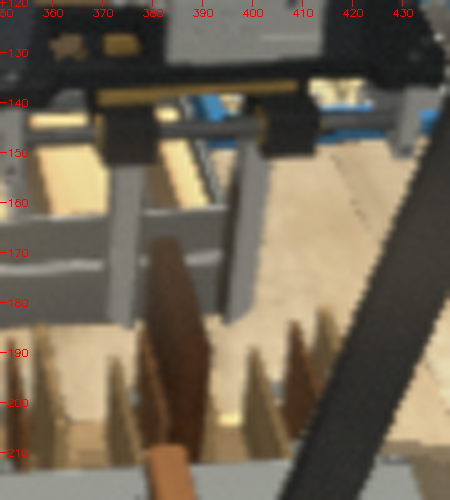

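>>> move_arm --steps '[[[0,0,-8],[0,0,0],0.4],[[0,0,-14],[0,0,0],0.4],[[0,0,-14],[0,0,0],0.4],[[0,0,-14],[0,0,0],0],[[0,0,-14],[0,0,0],0],[[0,0,-14],[0,0,0],0],[[0,0,-14],[0,0,0],0],[[0,0,-14],[0,0,0],0]]' --force 10

```text
clock: 11.75
tcp_pos: [0.4974, -0.0937, 0.0539]
tcp_rot: [-180.0, -0.0, 88.3]
wrist_force: [-3.9, 0.5, 2.7]
grip_width: 0.0141
grip_force: 10.0
```

>>> move_arm --steps '[[[0,0,0],[0,0,0],0],[[0,0,0],[0,0,0],0],[[0,0,10],[0,0,0],0],[[0,0,20],[0,0,0],0],[[0,0,35],[0,0,0],0],[[0,0,50],[0,0,0],0],[[0,0,70],[0,0,0],0],[[0,0,90],[0,0,0],0],[[0,0,110],[0,0,0],0],[[0,0,130],[0,0,0],0],[[0,0,145],[0,0,0],0],[[0,0,145],[0,0,0],0]]' --force 25

```text
clock: 12.95
tcp_pos: [0.4989, -0.0939, 0.2017]
tcp_rot: [179.7, 0.1, 88.3]
wrist_force: [0.8, -0.1, -0.6]
grip_width: 0.0137
grip_force: 25.0
```

>>> move_arm --steps '[[[-5,-30,0],[0,0,0.01],0],[[-10,-65,0],[0,0,0.02],0],[[-15,-100,0],[0,0,0.03],0],[[-20,-135,0],[0,0,0.03],0],[[-26,-165,0],[0,0,0.03],0],[[-26,-182,-10],[0,0,0.03],0],[[-26,-188,-40],[0,0,0.03],0],[[-26,-188,-70],[0,0,0.03],0],[[-26,-188,-72],[0,0,0.03],0],[[-26,-188,-72],[0,0,0.03],0]]'

```text
clock: 13.95
tcp_pos: [0.4719, -0.2812, 0.1267]
tcp_rot: [-180.0, -0.0, 90.0]
wrist_force: [0.1, -0.1, -0.2]
grip_width: 0.0138
grip_force: 25.0
```

```bash
python3 - <<'E'
from h import *
b=cam('side','s6.png')['pixels'][:,:,::-1]
cv2.imwrite('pics/d6.png',crop(b,300,480,90,290,2.9))
s=readout.get_state();print(s['tcp_pos'],s['tcp_rot'],s['wrist_force'],s['grip_width'])
E
```

```text
[ 0.47229964 -0.28153236  0.1277731 ] [1.79948486e+02 2.88709774e-02 9.00310030e+01] [-0.01425771 -0.00699083 -1.52658508] 0.01338458609437847
```

View pics/d6.png

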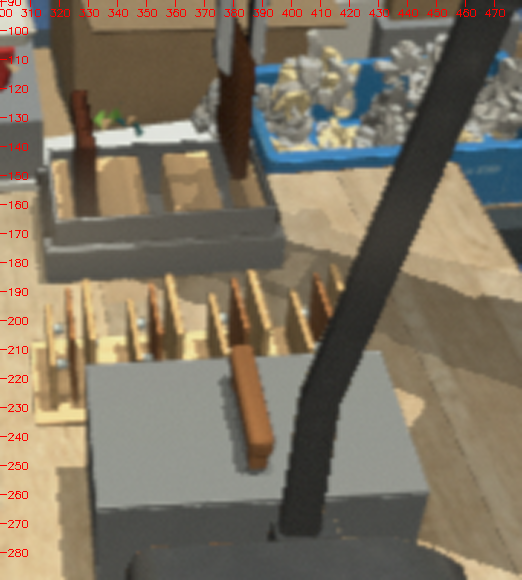

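>>> move_arm --steps '[[[0,-0.5,-10],[0,0,0],0],[[0,-0.5,-20],[0,0,0],0],[[0,-0.5,-30],[0,0,0],0],[[0,-0.5,-40],[0,0,0],0],[[0,-0.5,-50],[0,0,0],0],[[0,-0.5,-50],[0,0,0],0]]'

```text
clock: 14.6
tcp_pos: [0.471, -0.2817, 0.0752]
tcp_rot: [-179.9, -0.1, 90.0]
wrist_force: [0.3, -0.4, -0.6]
grip_width: 0.0139
grip_force: 25.0
```

>>> move_arm --steps '[[[0,0,-8],[0,0,0],0],[[0,0,-16],[0,0,0],0],[[0,0,-20],[0,0,0],0],[[0,0,-23],[0,0,0],0],[[0,0,-23],[0,0,0],0]]'

```text
clock: 15.1
tcp_pos: [0.4719, -0.2823, 0.054]
tcp_rot: [180.0, 0.0, 90.0]
wrist_force: [-0.2, -0.4, -0.9]
grip_width: 0.0135
grip_force: 25.0
```

>>> move_arm --steps '[[[0,0,-1],[0,0,0],0],[[0,0,-2],[0,0,0],0],[[0,0,-2],[0,0,0],0.35],[[0,0,-2],[0,0,0],0.35],[[0,0,-2],[0,0,0],0.35],[[0,0,20],[0,0,0],0.35],[[0,0,60],[0,0,0],0.35],[[0,0,105],[0,0,0],0.4],[[0,20,150],[0,0,0],0.4],[[0,50,190],[0,0,0],0.5],[[0,90,200],[0,0,-0.02],0.5],[[0,130,200],[0,0,-0.04],0.5],[[0,130,200],[0,0,-0.04],0.5]]'

```text
clock: 16.4
tcp_pos: [0.4718, -0.149, 0.2546]
tcp_rot: [179.9, -0.0, 87.9]
wrist_force: [0.2, -0.8, 0.5]
grip_width: 0.047
grip_force: 0.0
```

```bash
cat > lid.py <<'E'
from h import *
def handle(im,box):
    u0,u1,v0,v1=box
    h=cv2.cvtColor(im[v0:v1,u0:u1],cv2.COLOR_RGB2HSV).astype(int)
    m=((h[...,0]<14)&(h[...,1]>115)&(h[...,2]>90)).astype('uint8')
    n,l,st,c=cv2.connectedComponentsWithStats(m)
    i=1+np.argmax(st[1:,4]); p=np.argwhere(l==i)[:,::-1]+[u0,v0]
    return cv2.minAreaRect(p.astype('float32')),st[i,4],p.mean(0)
E
python3 - <<'E'
from lid import *
ref={n:cv2.imread(f'pics/{n}0.png')[:,:,::-1] for n in('top','side')}
for n,b in(('top',(236,316,195,305)),('side',(320,460,195,270))):
    d=cam(n,n+'7.png')['pixels']
    print(n,handle(ref[n],b)); print(n,handle(d,b))
    u0,u1,v0,v1=b; x=np.abs(ref[n][v0:v1,u0:u1].astype(int)-d[v0:v1,u0:u1]).max(2); print('diff>40:',(x>40).sum())
print(readout.get_state()['tcp_pos'])
E
```

```text
top (((279.5, 251.5), (5.0, 19.0), 90.0), np.int32(91), array([280.41758242, 251.41758242]))
top (((280.0, 251.5), (5.0, 18.0), 90.0), np.int32(61), array([281.68852459, 251.32786885]))
diff>40: 6
side (((389.300048828125, 237.40003967285156), (14.862703323364258, 6.640782833099365), 71.56504821777344), np.int32(40), array([389.525, 237.7  ]))
side (((386.7884521484375, 228.44229125976562), (8.629109382629395, 7.2562971115112305), 78.69007110595703), np.int32(38), array([387.39473684, 228.44736842]))
diff>40: 1927
[ 0.47173961 -0.15185938  0.25389843]
```

```bash
python3 - <<'E'
from h import *
T=prep('top');S=prep('side')
def tri(a,b):
    P=[np.array(d['camera_matrix'])@np.c_[d['R'],d['t']] for d in(T,S)]
    X=cv2.triangulatePoints(P[0],P[1],np.array(a,float).reshape(2,1),np.array(b,float).reshape(2,1)).ravel(); X=X[:3]/X[3]
    print(X.round(3),proj(T,X).round(),proj(S,X).round())
tri((222,253),(402,268)); tri((200,258),(408,222)); tri((140,294),(490,58)); tri((38,292),(545,135))
E
```

```text
[0.525 0.167 0.137] [222. 253.] [402. 268.]
[0.524 0.179 0.252] [201. 254.] [413. 222.]
[0.474 0.186 0.491] [140. 295.] [489.  58.]
[0.479 0.325 0.485] [ 39. 291.] [547. 135.]
```

>>> move_arm --steps '[[[10,40,0],[0,0,0],0.5],[[20,80,0],[0,0,0],0.5],[[30,115,0],[0,0,0],0.5],[[40,140,0],[0,0,0],0.5],[[40,140,0],[0,0,0],0.5]]'

```text
clock: 17.0
tcp_pos: [0.5124, -0.011, 0.2532]
tcp_rot: [-179.9, -0.0, 87.8]
wrist_force: [0.7, -1.0, 0.1]
grip_width: 0.0467
grip_force: 0.0
```

>>> move_arm --steps '[[[6,30,0],[0,0,-0.002],0.5],[[12,55,0],[0,0,-0.004],0.5],[[17,72,-20],[0,0,-0.004],0.5],[[17,72,-60],[0,0,-0.004],0.5],[[17,72,-100],[0,0,-0.004],0.5],[[17,72,-130],[0,0,-0.004],0.5],[[17,72,-150],[0,0,-0.004],0.5],[[17,72,-150],[0,0,-0.004],0.5]]'

```text
clock: 17.8
tcp_pos: [0.5274, 0.0581, 0.101]
tcp_rot: [-179.7, 0.0, 87.4]
wrist_force: [0.1, 0.5, -0.1]
grip_width: 0.0468
grip_force: 0.0
```

```bash
python3 - <<'E'
from h import *
b=cam('side','s8.png')['pixels'][:,:,::-1]
cv2.imwrite('pics/d8.png',crop(b,310,450,140,290,3.9))
s=readout.get_state();print(s['tcp_pos'],s['tcp_rot'],s['wrist_force'],s['grip_width'])
E
```

```text
[0.52835918 0.0583677  0.10308607] [-1.79866065e+02  2.22417308e-02  8.74032107e+01] [-0.4129784  -0.05186694 -0.22836716] 0.04689474285132866
```

View pics/d8.png

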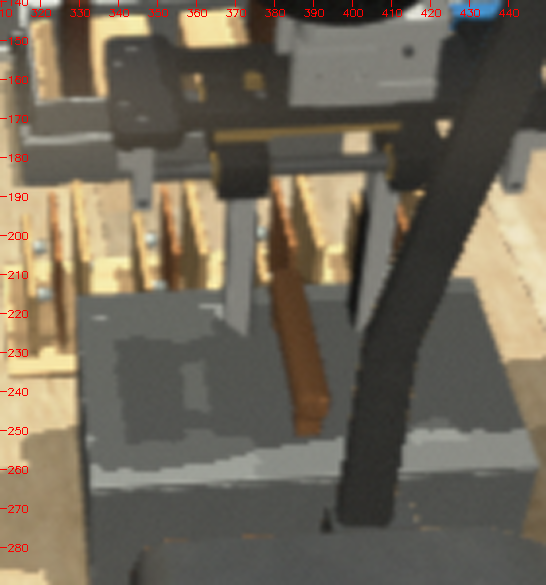

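>>> move_arm --steps '[[[0,1,-10],[0,0,0],0.5],[[0,1,-18],[0,0,0],0.5],[[0,1,-24],[0,0,0],0.5],[[0,1,-24],[0,0,0],0.5],[[0,1,-24],[0,0,0],0],[[0,1,-24],[0,0,0],0],[[0,1,-24],[0,0,0],0],[[0,1,-24],[0,0,0],0],[[0,1,-24],[0,0,0],0],[[0,1,-24],[0,0,0],0]]' --force 10

```text
clock: 18.85
tcp_pos: [0.5287, 0.0608, 0.08]
tcp_rot: [180.0, -0.0, 87.5]
wrist_force: [-0.7, 0.3, 2.9]
grip_width: 0.0161
grip_force: 10.0
```

>>> move_arm --steps '[[[0,0,0],[0,0,0],0],[[0,0,0],[0,0,0],0],[[0,0,10],[0,0,0],0],[[0,0,25],[0,0,0],0],[[0,0,45],[0,0,0],0],[[0,0,65],[0,0,0],0],[[0,0,85],[0,0,0],0],[[0,0,105],[0,0,0],0],[[0,0,125],[0,0,0],0],[[0,0,145],[0,0,0],0],[[0,0,160],[0,0,0],0],[[0,0,160],[0,0,0],0]]' --force 55

```text
clock: 20.05
tcp_pos: [0.5292, 0.0608, 0.242]
tcp_rot: [179.8, -0.0, 87.5]
wrist_force: [-0.3, -0.3, -2.6]
grip_width: 0.0154
grip_force: 55.0
```

>>> move_arm --steps '[[[0,-20,0],[0,0,0],0],[[0,-45,0],[0,0,0.01],0],[[2,-75,0],[0,0,0.02],0],[[4,-105,0],[0,0,0.03],0],[[6,-135,0],[0,0,0.042],0],[[7,-165,0],[0,0,0.042],0],[[7,-195,0],[0,0,0.042],0],[[7,-225,0],[0,0,0.042],0],[[7,-255,0],[0,0,0.042],0],[[7,-285,0],[0,0,0.042],0],[[7,-310,0],[0,0,0.042],0],[[7,-330,0],[0,0,0.042],0],[[7,-343,0],[0,0,0.042],0],[[7,-343,0],[0,0,0.042],0],[[7,-343,0],[0,0,0.042],0]]'

```text
clock: 21.55
tcp_pos: [0.5357, -0.2816, 0.2396]
tcp_rot: [-180.0, -0.0, 89.9]
wrist_force: [0.5, 0.1, -2.2]
grip_width: 0.0152
grip_force: 55.0
```

```bash
python3 - <<'E'
from h import *
d=cam('side','s9.png')['pixels'].astype(int)
s=readout.get_state();print(s['tcp_pos'],s['tcp_rot'],s['wrist_force'],s['grip_width'])
S=prep('side'); p=s['tcp_pos']; z=p[2]-.080
print('pred lid lower/upper near corners',[proj(S,[p[0]+dx,p[1]+.063,z+h]).round(1) for h in(0,.104) for dx in(.101,-.101)])
print('pred box shoulder/rim near corners',[proj(S,[.5355+dx,-.2825+w,h]).round(1) for w,dx0,h in((.065,.103,.035),(.056,.094,.06)) for dx in(dx0,-dx0)])
g=d.sum(2)//3
for v in(100,105,110,115,165,170): print(v,'L',g[v,296:326].tolist(),'R',g[v,380:412].tolist())
for u in(330,350,370): print(u,g[88:190,u].tolist())
E
```

```text
[ 0.53584586 -0.2813082   0.23983872] [-1.79998878e+02 -1.30881473e-02  8.99261295e+01] [-0.04988524  0.53516596 -2.82349554] 0.015509871162108441
pred lid lower/upper near corners [array([314.9, 132.9]), array([403.4, 127.3]), array([313.4,  90.3]), array([408.5,  84.8])]
pred box shoulder/rim near corners [array([315.9, 176.9]), array([399.1, 171.1]), array([319. , 166.2]), array([395.7, 161. ])]
100 L [213, 212, 211, 211, 211, 211, 211, 209, 208, 206, 208, 208, 205, 191, 172, 112, 61, 66, 72, 73, 72, 71, 72, 72, 71, 73, 72, 72, 72, 72] R [72, 73, 73, 71, 74, 72, 74, 73, 72, 73, 73, 72, 73, 72, 73, 73, 72, 73, 72, 72, 72, 73, 72, 73, 74, 92, 117, 146, 156, 139, 127, 125]
105 L [116, 117, 118, 117, 117, 116, 117, 116, 118, 119, 120, 122, 126, 135, 135, 93, 57, 59, 68, 72, 72, 72, 71, 73, 72, 72, 73, 73, 72, 72] R [72, 73, 73, 72, 72, 73, 73, 73, 73, 71, 73, 74, 72, 73, 71, 72, 72, 72, 72, 71, 72, 72, 72, 71, 74, 79, 94, 112, 118, 121, 126, 133]
110 L [57, 58, 60, 59, 60, 62, 60, 62, 91, 128, 143, 144, 143, 144, 139, 91, 51, 53, 67, 73, 73, 73, 74, 75, 74, 73, 74, 74, 73, 75] R [73, 
[... 1574 characters left out ...]
73, 73, 77, 76, 92, 170, 213, 213, 219, 221, 213, 113, 75, 73, 74, 75, 74, 74, 74, 76, 76, 77, 79, 77, 80, 80, 81, 85, 88, 96, 93, 99, 103, 112, 114, 103, 98, 86, 84, 85, 85, 85, 85, 86, 84, 91, 90, 85, 83, 85, 84, 82, 82, 79, 79, 79, 77, 81, 91, 96, 97, 95]
370 [77, 91, 76, 73, 73, 72, 72, 73, 72, 74, 72, 73, 71, 73, 74, 74, 72, 72, 72, 73, 72, 71, 72, 72, 73, 74, 73, 73, 72, 73, 72, 73, 73, 72, 72, 73, 72, 72, 71, 72, 71, 71, 128, 116, 109, 88, 88, 138, 212, 215, 125, 79, 73, 79, 100, 113, 116, 118, 119, 119, 120, 119, 121, 121, 119, 120, 118, 117, 116, 116, 115, 114, 113, 111, 98, 89, 83, 82, 81, 82, 82, 82, 82, 81, 86, 92, 82, 83, 81, 80, 82, 80, 79, 80, 78, 78, 79, 92, 93, 99, 114, 101]
```

```bash
python3 - <<'E'
from h import *
S=prep('side'); T=prep('top')
g=cv2.imread('pics/side0.png').astype(int).sum(2)//3
def line(dx,w,z0,z1,v):
    a=proj(S,[.5355+dx,-.2825+w,z0]);b=proj(S,[.5355+dx,-.2825+w,z1]);return round(a[0]+(b[0]-a[0])*(v-a[1])/(b[1]-a[1]),1)
for v in(176,178,180,182): print(v,'L',line(.103,.065,0,.035,v),list(zip(range(308,324),g[v,308:324])),'R',line(-.103,.065,0,.035,v),list(zip(range(392,406),g[v,392:406])))
E
```

```text
176 L 315.9 [(308, np.int64(168)), (309, np.int64(166)), (310, np.int64(166)), (311, np.int64(160)), (312, np.int64(134)), (313, np.int64(118)), (314, np.int64(106)), (315, np.int64(103)), (316, np.int64(129)), (317, np.int64(139)), (318, np.int64(141)), (319, np.int64(140)), (320, np.int64(139)), (321, np.int64(102)), (322, np.int64(76)), (323, np.int64(77))] R 398.5 [(392, np.int64(82)), (393, np.int64(80)), (394, np.int64(81)), (395, np.int64(81)), (396, np.int64(81)), (397, np.int64(99)), (398, np.int64(152)), (399, np.int64(172)), (400, np.int64(176)), (401, np.int64(175)), (402, np.int64(170)), (403, np.int64(170)), (404, np.int64(169)), (405, np.int64(171))]
178 L 315.9 [(308, np.int64(169)), (309, np.int64(169)), (310, np.int64(168)), (311, np.int64(167)), (312, np.int64(138)), (313, np.int64(119)), (314, np.int64(108)), (315, np.int64(89)), (316, np.int64(87)), (317, np.int64(91)), (318, np.int64(89)), (319, np.int64(89)), (320, np.int64(86)), (321, np.int64(74)), (322, np.int64(69)), (323, np.int64(73))] R 398.3 [(392, np.int64(79)), (393, np.int64(82)), (394, np.int64(80))
[... 878 characters left out ...]
64(168)), (405, np.int64(165))]
182 L 316.1 [(308, np.int64(178)), (309, np.int64(176)), (310, np.int64(178)), (311, np.int64(176)), (312, np.int64(152)), (313, np.int64(125)), (314, np.int64(116)), (315, np.int64(96)), (316, np.int64(84)), (317, np.int64(84)), (318, np.int64(83)), (319, np.int64(83)), (320, np.int64(81)), (321, np.int64(67)), (322, np.int64(61)), (323, np.int64(67))] R 397.8 [(392, np.int64(89)), (393, np.int64(90)), (394, np.int64(94)), (395, np.int64(98)), (396, np.int64(113)), (397, np.int64(144)), (398, np.int64(167)), (399, np.int64(173)), (400, np.int64(172)), (401, np.int64(171)), (402, np.int64(171)), (403, np.int64(174)), (404, np.int64(177)), (405, np.int64(177))]
```

>>> move_arm --steps '[[[0,-0.5,-15],[0,0,0],0],[[0,-1,-30],[0,0,0],0],[[0,-1,-45],[0,0,0],0],[[0,-1,-60],[0,0,0],0],[[0,-1,-75],[0,0,0],0],[[0,-1,-88],[0,0,0],0],[[0,-1,-88],[0,0,0],0],[[0,-1,-88],[0,0,0],0]]'

```text
clock: 22.4
tcp_pos: [0.5359, -0.2829, 0.1524]
tcp_rot: [180.0, 0.0, 89.9]
wrist_force: [-0.2, 1.5, -1.9]
grip_width: 0.0148
grip_force: 55.0
```

>>> move_arm --steps '[[[0,0,-5],[0,0,0],0],[[0,0,-10],[0,0,0],0],[[0,0,-15],[0,0,0],0],[[0,0,-18],[0,0,0],0],[[0,0,-18],[0,0,0],0]]'

```text
clock: 22.9
tcp_pos: [0.5355, -0.2831, 0.1333]
tcp_rot: [-180.0, -0.0, 89.9]
wrist_force: [0.5, -0.6, -2.6]
grip_width: 0.0158
grip_force: 55.0
```

>>> move_arm --steps '[[[0,0,-4],[0,0,0],0],[[0,0,-7],[0,0,0],0],[[0,0,-10],[0,0,0],0],[[0,0,-10],[0,0,0],0]]'

```text
clock: 23.3
tcp_pos: [0.5355, -0.2831, 0.1233]
tcp_rot: [-180.0, -0.0, 89.9]
wrist_force: [-0.3, -0.3, -1.7]
grip_width: 0.0158
grip_force: 55.0
```

>>> move_arm --steps '[[[0,0,-1.5],[0,0,0],0],[[0,0,-3],[0,0,0],0],[[0,0,-4.5],[0,0,0],0],[[0,0,-6],[0,0,0],0],[[0,0,-6],[0,0,0],0]]'

```text
clock: 23.8
tcp_pos: [0.5362, -0.2835, 0.1193]
tcp_rot: [179.9, 0.1, 89.9]
wrist_force: [-1.5, 1.3, 6.7]
grip_width: 0.0157
grip_force: 55.0
```

>>> move_arm --steps '[[[0,0,-1.5],[0,0,0],0],[[0,0,-3],[0,0,0],0],[[0,0,-4],[0,0,0],0],[[0,0,-4],[0,0,0],0]]'

```text
clock: 24.2
tcp_pos: [0.5362, -0.2835, 0.1154]
tcp_rot: [179.9, 0.1, 89.9]
wrist_force: [-2.5, 1.1, 8.2]
grip_width: 0.0152
grip_force: 55.0
```

>>> move_arm --steps '[[[0,0,-1],[0,0,0],0],[[0,0,-2],[0,0,0],0],[[0,0,-3],[0,0,0],0],[[0,0,-3],[0,0,0],0]]'

```text
clock: 24.6
tcp_pos: [0.536, -0.2835, 0.115]
tcp_rot: [179.9, 0.1, 89.9]
wrist_force: [-15.5, 8.8, 31.6]
grip_width: 0.0154
grip_force: 55.0
```

>>> move_arm --steps '[[[0,0,2.5],[0,0,0],0],[[0,0,3],[0,0,0],0],[[0,0,3],[0,0,0],0.5],[[0,0,3],[0,0,0],0.5],[[0,0,3],[0,0,0],0.5],[[0,0,30],[0,0,0],0.5],[[0,0,70],[0,0,0],0.5],[[0,20,110],[0,0,0],0.5],[[-20,60,130],[0,0,0],0.5],[[-50,110,140],[0,0,0],0.4],[[-80,160,140],[0,0,0],0.2],[[-110,210,140],[0,0,0],0],[[-140,260,140],[0,0,0],0],[[-150,280,140],[0,0,0],0],[[-150,280,140],[0,0,0],0]]'

```text
clock: 26.1
tcp_pos: [0.3839, -0.0003, 0.2514]
tcp_rot: [179.9, -0.0, 90.1]
wrist_force: [-0.4, -1.0, 0.2]
grip_width: 0.0026
grip_force: 0.0
```

```bash
python3 - <<'E'
from h import *
S=prep('side'); T=prep('top')
d={n:cam(n,n+'10.png') for n in('side','top')}
g=d['side']['pixels'].astype(int).sum(2)//3
def edge(z,w,tag):
    for x in(.62,.59,.57,.50,.48,.45):
        p=proj(S,[x,-.2825+w,z]); u=int(round(p[0])); v=int(round(p[1]))
        print(tag,x,u,round(p[1],1),v-6,g[v-6:v+8,u].tolist())
edge(.139,.063,'roof near edge'); edge(.035,.063,'lower edge')
print(readout.get_state()['tcp_pos'])
E
```

```text
roof near edge 0.62 323 139.9 134 [142, 140, 142, 141, 141, 138, 128, 84, 72, 73, 73, 75, 76, 75]
roof near edge 0.59 336 139.1 133 [143, 141, 141, 142, 142, 141, 140, 86, 70, 74, 73, 74, 75, 73]
roof near edge 0.57 344 138.5 133 [141, 141, 141, 142, 143, 142, 96, 99, 78, 73, 73, 72, 75, 75]
roof near edge 0.5 374 136.6 131 [141, 141, 141, 141, 142, 138, 97, 78, 74, 72, 72, 73, 73, 73]
roof near edge 0.48 383 136.0 130 [142, 142, 141, 142, 142, 140, 123, 83, 72, 71, 72, 74, 73, 72]
roof near edge 0.45 396 135.2 129 [142, 142, 143, 142, 141, 141, 130, 81, 73, 73, 72, 73, 73, 73]
lower edge 0.62 323 175.9 170 [87, 88, 88, 87, 89, 97, 122, 94, 85, 85, 84, 82, 83, 82]
lower edge 0.59 336 175.0 169 [86, 86, 86, 85, 85, 91, 116, 92, 85, 82, 83, 82, 81, 81]
lower edge 0.57 344 174.5 168 [85, 86, 85, 84, 84, 86, 99, 112, 91, 84, 83, 82, 81, 82]
lower edge 0.5 372 172.5 167 [81, 82, 83, 83, 82, 101, 119, 91, 82, 82, 79, 79, 78, 79]
lower edge 0.48 380 172.0 166 [82, 81, 83, 84, 83, 90, 117, 94, 83, 81, 80, 79, 80, 78]
lower edge 0.45 392 171.1 165 [81, 83, 81, 82, 81, 85, 104, 106, 86, 81, 80, 80, 78, 78]
[ 0.38562708 -0.00255748  0.25126325]
```

```bash
python3 -c "
from h import *
print(order.close_job())"
```

```text
the job is handed in; nothing more can be done
None
```

The job is handed in: both plaques found in the rack now stand in separate slots of the box, and the lid is pressed home to a hard stop and measures level on the side camera. I don't know the verdict, because handing in returned no result.

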